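Load the fusing mould, set the kiln and rack the tampers

TASK

Get the glass-fusing bench ready for firing: lay the round and the square glass blank each flat in its matching recess of the clay mould, and only once both are in, slide the kiln controller's grip level with the steel pointer. Put every tamper away in the sloping rack, one to a lane, lying flat in it heavy end down: the ends look alike, so lift each at mid-length to find which is the heavy one. Leave everything else where it is.

Things in the scene. Friction and masses are not known exactly. Their poses are not given: they have to be found in the camera images.
- tamper1: wooden hand tamper, 180 long: square handle 24 x 24 x 90 with a 36 x 36 x 45 block at each end. The ends look alike but one block, either one (the axes do not tell), is lead-filled: 0.3 to 0.42 kg in all, balance point 44 off mid-length, so it pulls down there with about 0.15 N m. Point at its centre, 18 above the bench as it lies; x along it. Two or three are present
- tamper2: wooden hand tamper, 180 long: square handle 24 x 24 x 90 with a 36 x 36 x 45 block at each end. The ends look alike but one block, either one (the axes do not tell), is lead-filled: 0.3 to 0.42 kg in all, balance point 44 off mid-length, so it pulls down there with about 0.15 N m. Point at its centre, 18 above the bench as it lies; x along it. Two or three are present
- tamper3: wooden hand tamper, 180 long: square handle 24 x 24 x 90 with a 36 x 36 x 45 block at each end. The ends look alike but one block, either one (the axes do not tell), is lead-filled: 0.3 to 0.42 kg in all, balance point 44 off mid-length, so it pulls down there with about 0.15 N m. Point at its centre, 18 above the bench as it lies; x along it. Two or three are present
- round_blank_mid (a point): clear glass disc, diameter 60, 12 thick, 85 g, lying flat on the bench at the start. Point at its centre; z through its thickness
- square_blank_mid (a point): clear glass square 56 x 56, 12 thick, 94 g, lying flat on the bench at the start. Point at its centre; x and y along its sides
- mould_hole0 (a point): round recess in the fixed fired-clay mould (a plate 110 x 200, 24 high, the recesses 96 apart along its y): diameter 65, 6 deep, mouth chamfered 2. Point at the centre of its mouth, 24 above the bench; a seated blank's centre is level with it, half its thickness proud. x, y along the plate's sides
- mould_hole1 (a point): square recess in the same mould, 61 x 61, 6 deep, its sides along the mould's x and y. Point at the centre of its mouth, 24 above the bench; x, y: the plate's sides
- fader_top (a point): black slider grip of the kiln controller, 28 (its x) x 20 (its y, along the track) x 40 high on a fixed grey track 40 wide, 170 long, 14 high. Point at the centre of the grip's top, about 55 above the bench; y along the track. It slides with about 1.5 N and stays where it is left
- fader (a joint): position of the slider grip along its track, 0 to 0.12 m, growing along the track's +y
- pointer_line (a point): fixed small steel pointer (14 high) beside the track on its -x side, its tip towards the track. Point at the tip; y runs parallel to the track. The target: the middle of the slider grip level with this point along y
- low_half: the lower half (100 along the slope) of the rack's sloping board, without the stop: the half that bears most of the weight of a tamper stored heavy end down. Same origin and axes as lane2, 4 down the slope
- lane1 (a point): one outer lane of the fixed plywood rack, a board 228 x 200 sloping 35 degrees, its 3 lanes 64 clear, 72 apart between ribs 12 high (cut away for 80 at mid-length); a stop 24 high across the low edge. Point on the board in mid-lane, where a tamper's centre belongs (18 off the board along z, stop 94 down the slope); z square to the board, y up the slope, x across the lanes
- lane2 (a point): the middle lane of the fixed plywood rack, a board 228 x 200 sloping 35 degrees, its 3 lanes 64 clear, 72 apart between ribs 12 high (cut away for 80 at mid-length); a stop 24 high across the low edge. Point on the board in mid-lane, where a tamper's centre belongs (18 off the board along z, stop 94 down the slope); z square to the board, y up the slope, x across the lanes
- lane3 (a point): the other outer lane of the fixed plywood rack, a board 228 x 200 sloping 35 degrees, its 3 lanes 64 clear, 72 apart between ribs 12 high (cut away for 80 at mid-length); a stop 24 high across the low edge. Point on the board in mid-lane, where a tamper's centre belongs (18 off the board along z, stop 94 down the slope); z square to the board, y up the slope, x across the lanes
- frit_jar_mid (a point): bystander, to be left alone: closed jar, 60 across, 95 high; point near its centre
- red_offcut_mid (a point): bystander, to be left alone: small red glass disc, 36 across, 8 thick; point near its centre
- tape_roll_mid (a point): bystander, to be left alone: paper tape roll, 48 across, 18 high; point near its centre
- kiln_post_mid (a point): bystander, to be left alone: white ceramic post, 32 across, 50 high; point near its centre
- brush_mid (a point): bystander, to be left alone: flat brush, 200 long, lying, 20 high; point near its centre
- fused_panel_mid (a point): bystander, to be left alone: finished glass panel with dots, 120 x 120 x 12; point near its centre
There are look-alikes about, which are no part of the job. Leave any blue or red look-alike of the tamper3 alone. What is shaped like the tamper1 but pink is not meant.

How it is judged:
By the outcome, as a careful person would: the job done as asked, in the order asked, and still so for the second after the job is handed in, with the robot touching nothing.
Of tamper1, tamper2, tamper3 only 2 to 3 are there at a start; the rules pass over those that are not, and their reading is None.
At some moment in a run one of round_blank, square_blank, tamper1, tamper2, tamper3 may be knocked a few centimetres aside while the robot is not near it.
It also fails if it takes over 210 s, if anything falls off the work surface, if the arm or the gripper's body presses on something with over 40 N, if the wrist force passes 120 N, or if a joint passes its speed limit or range.

ROBOT

A 6-joint arm with a two-finger parallel gripper is mounted at the origin on the work surface. World frame = base frame: x ahead of the robot, y to its left, z up, the work surface at z = 0. Lengths are in mm, angles in rad, forces in N, time in s.
With the tool pointing down it reaches from about 350 to 775 mm from the base axis. Payload 7.3 kg.
Tool frame: the origin (TCP) lies midway between the tips of the shut fingers; the grasp point (between the pads) lies 19 mm behind it; z points along the fingers, x is the direction in which the jaws open and shut, and the axes are right-handed (so a half turn about z gives the same grasp; the last joint's range is limited). The gripper opens to 92 mm and grips with 3 to 60 N. Pads are 19 mm wide; open, the fingers measure 130 mm over their backs; the gripper's body (75 mm by 190 mm) begins 47 mm behind the grasp point.
Start: joints at [-1.455, 0.342, 1.524, -0, 1.275, -0.146], TCP at [135.902, -507.125, 226.741] pointing down, gripper open.
Joint ranges: [-2.53, 2.53], [-0.77, 2.02], [0.04, 2.7], [-1, 4.14], [0.28, 2.66], [-3.11, 3.11]. Speed limits (rad/s): [2.57, 2.57, 3.14, 3.14, 3.14, 3.14].

INTERFACE

Orientations are given as [roll, pitch, yaw] about the fixed x, y, z axes, in that order (R = Rz(yaw) Ry(pitch) Rx(roll)).
In Python, from plant import bot gives the robot as it stands.
- The arm moves only by the shell command python3 -m pendant 'ROWS' [OPENING]. ROWS is JSON, a list of rows, each an object with "linear": the shift along the world's x, y, z in mm, a list of three; "twist": the turn about the world's z in degrees. In form: [{"linear": [x, y, z], "twist": twist}, ...]. A call has 1 to 20 rows; each row is the pose to reach, as a shift and turn from the pose commanded when the call began; what a row does not reach only later rows make up. A row lasts 1/8 s, in which the tool goes at most 62.5 mm and 10.7 degrees, less where a joint would pass 70% of its speed; a pose out of reach is approached as far as the arm can. A call with a gripper value outside its range is refused whole. OPENING is the closure in counts, from 0 (fully open) to 255 (shut), set as the call begins (- or left out, the last holds). The fingers move at their own pace and stop on an object; the grip force is fixed at half the most. Time passes only in rows, so rows that repeat a pose let the fingers close. It gives the time, the measured TCP pose, the force and the opening at its end, in the units of the state.
- bot.get_obs(): the state, without advancing time (a new reading comes with each control period).
- bot.capture(name): name is "side" or "top"; returns a dict with "frame" (480x640x3 uint8, blue, green, red), "z_map" (480x640 float32, mm along the optical axis (not along the pixel's ray), 0 where there is no reading), "fx", "fy", "cx", "cy" (pixels), "rvec" (rotation vector, rad) and "tvec" (3), from world to camera coordinates, as OpenCV has them. Camera axes: x right, y down, z forward; pixel columns grow to the right and rows downward; lengths in mm; the calibration is good to about 2 mm. A picture is of the moment at which its call begins.
- bot.close_job(): hands the job in, once; it reports no verdict.
The state is a dict: "time": time; "joint_positions": joint angles; "dq": joint speeds; "tau": joint torques, N m; "tool_pos": TCP position; "tcp_rot": TCP orientation; "contact_force": force on the tool from outside, world axes, zero at the start; "moment": the same for the moment, N m; "grip_width": finger opening in mm.
Only numpy, scipy, OpenCV 4.12 (cv2) and the standard library are available. Lean on these libraries where they do the work, as an engineer would, in place of code of your own. Each camera call takes 0.05 s, during which the arm holds its last target. There are 200 camera calls.

## Working session

There is one attempt and no reset: what is moved stays moved. The work goes in short steps, Python scripts to look and compute and a shell command to move; the robot and the scene stay as the last step left them, time stands still between calls to the robot, and variables do not carry over. Pictures are saved under pics/ and viewed, about 12 in all and at most 16, crops included, and the job is handed in when it is done.

```bash
ls; mkdir -p pics
cat > h.py <<'E'
import numpy as np, cv2
from plant import bot
def cap(n):
    c=bot.capture(n); c['R']=cv2.Rodrigues(np.array(c['rvec'],float))[0]; c['t']=np.array(c['tvec'],float).ravel(); return c
def ray(c,uv,z):
    "pixels -> world points on plane z"
    uv=np.atleast_2d(np.array(uv,float)); d=np.c_[(uv[:,0]-c['cx'])/c['fx'],(uv[:,1]-c['cy'])/c['fy'],np.ones(len(uv))]@c['R']
    o=-c['R'].T@c['t']; return o+d*((z-o[2])/d[:,2])[:,None]
def cloud(c):
    "world xyz image from depth"
    Z=c['z_map']; v,u=np.mgrid[:480,:640]
    P=np.stack([(u-c['cx'])/c['fx']*Z,(v-c['cy'])/c['fy']*Z,Z],-1)-c['t']
    P=P@c['R']; P[Z==0]=np.nan; return P
def px(c,p):
    q=np.atleast_2d(p)@c['R'].T+c['t']; return np.c_[q[:,0]/q[:,2]*c['fx']+c['cx'],q[:,1]/q[:,2]*c['fy']+c['cy']]
E
python3 - <<'E'
from h import *
for n in ('top','side'):
    c=cap(n); cv2.imwrite(f'pics/{n}0.png',c['frame']); np.savez(f'{n}0.npz',**{k:v for k,v in c.items()})
    print(n,c['fx'],c['t'],-c['R'].T@c['t'],c['R'][2])
print(bot.get_obs())
E
```

```text
pics
top 476.85224335037657 [ -68.96594115  497.83974465 1436.16263791] [ 390.83156752  -49.73364857 1469.67380223] [ 0.07371144 -0.01202095 -0.99720716]
side 451.28423122044063 [-521.03575902   55.67240903 1123.35137951] [ 430.32416563 -794.7061086   848.38630033] [ 0.08149454  0.69389236 -0.71545233]
{'time': 0.1, 'joint_positions': array([-1.45502404e+00,  3.42664480e-01,  1.52492016e+00, -3.92984875e-05,
        1.27538956e+00, -1.45968664e-01]), 'dq': array([ 0.00083796, -0.00232145, -0.00418635,  0.00082682, -0.00016837,
        0.00101582]), 'tau': array([ 3.26931789e-03, -4.31999981e+01, -2.44696480e+01,  7.18645309e-02,
        5.25353872e-02, -6.21376989e-05]), 'tool_pos': array([ 135.83390469, -506.74942416,  226.10898831]), 'tcp_rot': array([-3.14142889e+00,  1.37231338e-03, -1.30904379e+00]), 'contact_force': array([-0.57306493, -0.05536571,  0.32823928]), 'moment': array([ 0.04082181, -0.02120852,  0.03016884]), 'grip_width': 91.49855074626566}
```

View pics/top0.png

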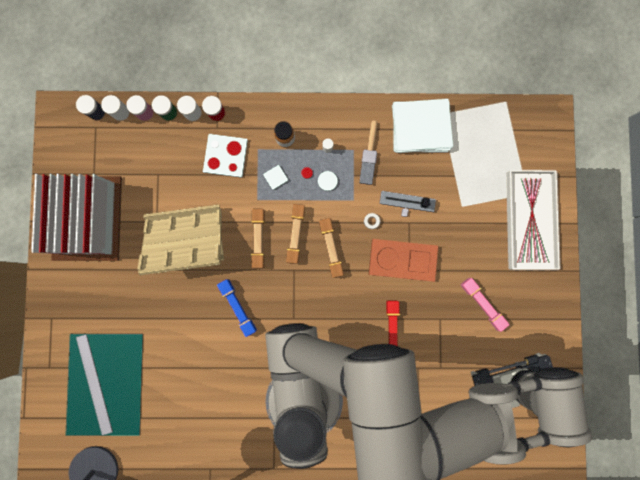

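View pics/side0.png

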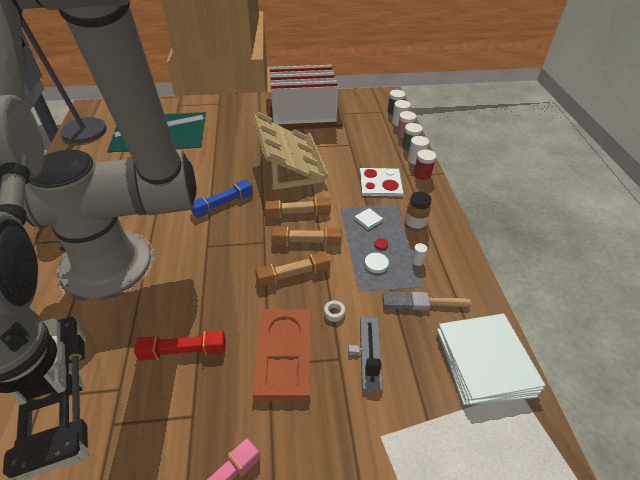

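The pictures show three wooden tampers at top (258,238), (297,234), (332,247); the look-alikes are blue (237,307), red (393,322) and pink (486,304), and the wooden brush handle (372,140) could also mislead. The square blank is at (275,177) and the round at (327,180); the dotted panel, post and red offcut could be taken for them. The mould is at (404,260), the fader grip at (426,202) with the pointer at (405,212), and the rack at (182,240). Next I'll measure with depth plus one close crop.

```bash
cat > m.py <<'E'
from h import *
def blob(P,box,zlo,zhi,frame=None):
    "min-area rect of the points in pixel box u0,v0,u1,v1 with height in range"
    u0,v0,u1,v1=box; Q=P[v0:v1,u0:u1].reshape(-1,3); k=(Q[:,2]>zlo)&(Q[:,2]<zhi); Q=Q[k]
    r=cv2.minAreaRect(Q[:,:2].astype(np.float32)); return len(Q),Q.mean(0).round(1),np.round(r[0],1),np.round(r[1],1),round(r[2],1),np.nanpercentile(Q[:,2],[5,50,95]).round(1)
E
python3 - <<'E'
from m import *
c=cap('top'); P=cloud(c); f=c['frame']
for n,b,lo,hi in [('t1',(244,200,276,272),8,60),('t2',(281,197,312,270),8,60),('t3',(315,212,347,282),8,60),('sq',(260,163,292,192),7,30),('rd',(314,168,342,193),7,30),('mould',(365,235,444,285),14,40),('track',(375,186,442,217),8,25),('grip',(375,186,445,217),40,70)]:
    print(n,*blob(P,b,lo,hi))
# rack plane fit
Q=P[205:272,138:224].reshape(-1,3);Q=Q[Q[:,2]>12]
print('rack',cv2.minAreaRect(Q[:,:2].astype(np.float32)),Q[:,2].min(),Q[:,2].max())
A=np.c_[Q[:,:2],np.ones(len(Q))]; k=np.ones(len(Q),bool)
for i in range(12):
    s=np.linalg.lstsq(A[k],Q[k,2],rcond=None)[0]; k=abs(A@s-Q[:,2])<(4 if i>4 else 10)
print(s,k.mean(),np.degrees(np.arctan(np.hypot(s[0],s[1]))),np.degrees(np.arctan2(s[1],s[0])))
print('bench',np.nanmedian(P[285:300,300:380,2]))
m=np.zeros((600,800,3),np.uint8)
m[:300,:400]=cv2.resize(f[195:285,130:250],(400,300),interpolation=cv2.INTER_CUBIC)
m[:300,400:]=cv2.resize(f[195:285,240:360],(400,300),interpolation=cv2.INTER_CUBIC)
m[300:,:400]=cv2.resize(f[150:240,252:372],(400,300),interpolation=cv2.INTER_CUBIC)
m[300:,400:]=cv2.resize(f[185:290,355:460][:,:],(400,300),interpolation=cv2.INTER_CUBIC)
cv2.imwrite('pics/crop1.png',m)
E
```

```text
t1 623 [488.7 141.2  31.8] [498.5 146.1] [195.6  49.1] 2.5 [22.1 32.6 39.6]
t2 611 [502.4  27.6  32.4] [506.4  18.2] [221.8  76.5] 1.1 [23.7 32.9 39.6]
t3 605 [462.  -79.8  32.5] [465.9 -81. ] [211.4  88.4] 2.9 [24.7 32.9 40.2]
sq 309 [680.2  91.5  12. ] [682.   97.2] [83.1 92. ] 5.9 [ 8.  11.9 16.9]
rd 280 [669.4 -68.2  12.2] [665.  -62.7] [68.2 80.9] 24.8 [ 7.6 12.2 17.4]
mould 2313 [ 424.8 -299.9   22.5] [ 424.9 -300.3] [201.1 110. ] 84.1 [15.9 22.7 28.8]
track 692 [ 604.7 -308.9   14.3] [ 607.3 -317.3] [ 93.9 206.2] 1.1 [ 9.1 14.3 20. ]
grip 70 [ 598.6 -363.5   53.6] [ 599.4 -364. ] [21.5 27.7] 89.7 [47.6 54.1 58.1]
rack ((484.4600524902344, 359.6373596191406), (184.07618713378906, 230.13687133789062), 7.998035430908203) 12.074503612100399 142.22787026916623
[-6.92415360e-01 -9.92667881e-02  4.41419956e+02] 0.6592166879523201 34.97258748567485 -171.84149221203924
bench -0.5434491951714161
```

View pics/crop1.png

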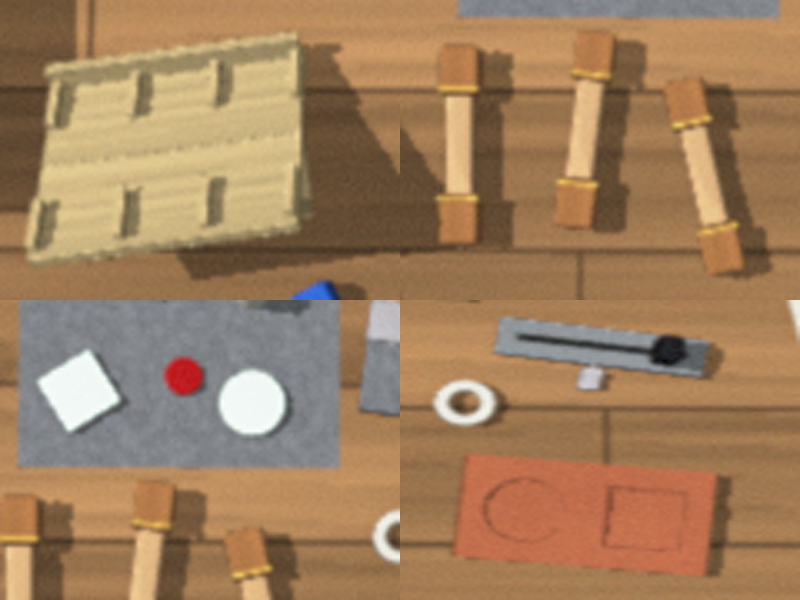

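The crop confirms the choice: three natural-wood tampers, a white square and a white round on the grey mat (red offcut between them), the round recess left (+y) and the square recess right. The rack's low edge is at far +x.

```bash
cat >> m.py <<'E'
def cont(c,box,mask,z):
    u0,v0,u1,v1=box; m=np.zeros((480,640),np.uint8); m[v0:v1,u0:u1]=mask[v0:v1,u0:u1]*255
    k=max(cv2.findContours(m,cv2.RETR_EXTERNAL,cv2.CHAIN_APPROX_NONE)[0],key=cv2.contourArea)[:,0]
    M=cv2.moments(k); g=ray(c,[M['m10']/M['m00'],M['m01']/M['m00']],z)[0]
    r=cv2.minAreaRect(ray(c,k,z)[:,:2].astype(np.float32)); return np.round(g[:2],1),np.round(r[0],1),np.round(r[1],1),round(r[2],1)
def tamper(P,box,zlo=26,zhi=48):
    u0,v0,u1,v1=box; Q=P[v0:v1,u0:u1].reshape(-1,3); Q=Q[(Q[:,2]>zlo)&(Q[:,2]<zhi)]
    m=Q[:,:2].mean(0); w,V=np.linalg.eigh(np.cov((Q[:,:2]-m).T)); d=V[:,1]*np.sign(V[0,1]); s=(Q[:,:2]-m)@d; lo,hi=np.percentile(s,[1,99])
    return np.round(m,1),np.round(m+d*(lo+hi)/2,1),round(np.degrees(np.arctan2(d[1],d[0])),1),np.round(hi-lo,0)
def meas(c):
    P=cloud(c); f=c['frame'].astype(int); hsv=cv2.cvtColor(c['frame'],cv2.COLOR_BGR2HSV)
    for b in [(244,200,276,272),(281,197,312,270),(315,212,347,282)]: print('tamper',*tamper(P,b))
    w=(f.min(2)>180)
    print('sq',*cont(c,(258,160,294,195),w,12)); print('rd',*cont(c,(312,166,344,195),w,12))
    red=(hsv[...,0]<12)&(hsv[...,1]>120)&(P[...,2]>12)
    print('mould',*cont(c,(362,232,446,288),red,24))
E
python3 - <<'E'
from m import *
c=cap('top'); meas(c); P=cloud(c); f=c['frame']
hsv=cv2.cvtColor(f,cv2.COLOR_BGR2HSV)
# track: grey low saturation at z~14 ; pointer
u0,v0,u1,v1=374,184,444,218
sat=(hsv[...,1]<70)&(P[...,2]>8)&(P[...,2]<22)
print('track',*cont(c,(374,184,444,218),sat,14))
sub=np.zeros((480,640),bool); sub[184:218,374:444]=1
Q=P[sub&(P[...,2]>47)]; print('grip',Q.mean(0),len(Q))
ptr=np.zeros((480,640),bool); ptr[208:218,398:414]=1
Q=P[ptr&(P[...,2]>8)&(hsv[...,1]<90)]; print('ptr',Q.mean(0),Q.min(0),Q.max(0),len(Q))
# rack board corners
Q=P[200:275,134:226].reshape(-1,3);Q=Q[Q[:,2]>8]
up=np.array([-.9898,-.1418]);ac=np.array([-up[1],up[0]])
for z0,z1 in [(8,30),(30,60),(60,90),(90,120),(120,150)]:
    K=Q[(Q[:,2]>z0)&(Q[:,2]<z1)]; a=K[:,:2]@ac;s=K[:,:2]@up; print(z0,np.percentile(a,[1,99]).round(1),np.percentile(s,[1,99]).round(1))
E
```

```text
tamper [487.9 141.5] [488.8 141.5] 0.2 175.0
tamper [502.8  28.2] [503.3  28.2] -6.7 176.0
tamper [460.3 -80.1] [461.2 -79.9] 13.4 176.0
sq [680.1  92.6] [680.   92.5] [56.7 56. ] 32.1
rd [670.  -68.4] [670.7 -68.2] [56.3 55.7] 0.3
mould [ 424.8 -299.6] [ 425.  -299.5] [201.3 110. ] 84.2
track [ 605.6 -306.7] [ 593.1 -314. ] [170.2  67.2] 81.5
grip [ 598.59103189 -363.89875864   54.03795288] 65
ptr [ 573.14886273 -308.31464186   14.24429538] [ 559.85074031 -332.51327385    9.19261635] [ 584.85490201 -298.4341636    19.28970467] 42
8 [-424.7 -173.4] [-645.  -458.5]
30 [-398.1 -174.6] [-621.4 -541.2]
60 [-398.8 -173.7] [-549.2 -498.2]
90 [-393.  -174.3] [-505.4 -439.3]
120 [-398.1 -175.1] [-480.2 -438.9]
```

```bash
python3 -m pendant '[{"linear":[314,307,0],"twist":-15},{"linear":[314,307,0],"twist":-15},{"linear":[314,307,0],"twist":-15},{"linear":[314,307,0],"twist":-15},{"linear":[314,307,0],"twist":-15},{"linear":[314,307,0],"twist":-15},{"linear":[353,648,0],"twist":-15},{"linear":[353,648,0],"twist":-15},{"linear":[353,648,0],"twist":-15},{"linear":[353,648,0],"twist":-15},{"linear":[353,648,0],"twist":-15},{"linear":[353,648,0],"twist":-15},{"linear":[353,648,0],"twist":-15},{"linear":[353,648,0],"twist":-15},{"linear":[353,648,-100],"twist":-15},{"linear":[353,648,-100],"twist":-15},{"linear":[353,648,-100],"twist":-15}]' 0
```

```text
time: 2.33
tool_pos: [486.9, 139.5, 124.6]
tcp_rot: [3.135, -0.001, -1.572]
contact_force: [-0.1, -1.1, -0.1]
grip_width: 91.6
```

```bash
python3 -m pendant '[{"linear":[1,1,-60],"twist":0},{"linear":[1,1,-100],"twist":0},{"linear":[1,1,-115],"twist":0},{"linear":[1,1,-118],"twist":0},{"linear":[1,1,-118],"twist":0},{"linear":[1,1,-118],"twist":0}]' && python3 -m pendant '[{"linear":[0,0,0],"twist":0},{"linear":[0,0,0],"twist":0},{"linear":[0,0,0],"twist":0},{"linear":[0,0,0],"twist":0},{"linear":[0,0,0],"twist":0},{"linear":[0,0,0],"twist":0},{"linear":[0,0,0],"twist":0},{"linear":[0,0,0],"twist":0}]' 255
```

```text
time: 3.08
tool_pos: [491.0, 142.0, 10.2]
tcp_rot: [-3.139, 0.0, -1.571]
contact_force: [-0.6, 0.1, -0.2]
grip_width: 92.0
time: 4.08
tool_pos: [489.9, 141.9, 8.7]
tcp_rot: [3.142, -0.0, -1.571]
contact_force: [0.3, 0.5, 0.2]
grip_width: 23.7
```

```bash
python3 -m pendant '[{"linear":[0,0,20],"twist":0},{"linear":[0,0,50],"twist":0},{"linear":[0,0,60],"twist":0},{"linear":[0,0,60],"twist":0},{"linear":[0,0,60],"twist":0},{"linear":[0,0,60],"twist":0}]'
python3 - <<'E'
from m import *
o=bot.get_obs(); print(o['contact_force'],o['moment'],o['grip_width'])
c=cap('side'); cv2.imwrite('pics/lift1.png',c['frame'][120:360,180:500])
E
```

```text
time: 4.82
tool_pos: [489.3, 141.8, 67.7]
tcp_rot: [3.14, -0.0, -1.571]
contact_force: [-0.8, 1.0, -3.1]
grip_width: 23.7
[-0.81976286  0.98426851 -3.06555146] [ 0.02402753 -0.10063264 -0.02871133] 23.687035166609856
```

View pics/lift1.png

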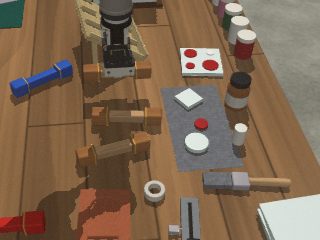

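The crop shows the tamper held about level in the jaws (ends at (90,72) and (145,72)). I'll average the moment over several readings while moving up.

```bash
cat >> m.py <<'E'
def mom(n=8):
    F=[];M=[]
    for i in range(n):
        o=bot.get_obs(); F.append(o['contact_force']); M.append(o['moment']); c=cap('side')
    print('F',np.mean(F,0).round(2),'M',np.mean(M,0).round(3),'sd',np.std(M,0).round(3),'yaw',o['tcp_rot'][2].round(3),'q6',o['joint_positions'][5].round(2)); return c
E
python3 -m pendant '[{"linear":[0,0,50],"twist":0},{"linear":[0,0,100],"twist":0},{"linear":[0,0,130],"twist":0},{"linear":[0,0,130],"twist":0},{"linear":[0,0,130],"twist":0}]'; python3 -c "
from m import *
mom()"
```

```text
time: 5.5
tool_pos: [489.0, 141.7, 196.9]
tcp_rot: [3.139, -0.0, -1.571]
contact_force: [0.1, -0.8, -3.0]
grip_width: 23.8
F [ 0.09  0.18 -2.98] M [ 0.009 -0.107 -0.002] sd [0.038 0.019 0.042] yaw -1.571 q6 1.7
```

```bash
python3 -m pendant '[{"linear":[0,30,0],"twist":94},{"linear":[0,80,0],"twist":94},{"linear":[-17,130,0],"twist":94},{"linear":[-17,180,0],"twist":94},{"linear":[-17,230,0],"twist":94},{"linear":[-17,288,0],"twist":94},{"linear":[-17,288,0],"twist":94},{"linear":[-17,288,0],"twist":94},{"linear":[-17,288,0],"twist":94},{"linear":[-17,288,0],"twist":188},{"linear":[-17,288,0],"twist":188},{"linear":[-17,288,0],"twist":188},{"linear":[-17,288,0],"twist":188},{"linear":[-17,288,0],"twist":188},{"linear":[-17,288,0],"twist":188},{"linear":[-17,288,0],"twist":188},{"linear":[-17,288,0],"twist":188},{"linear":[-17,288,0],"twist":188},{"linear":[-17,288,0],"twist":188},{"linear":[-17,288,0],"twist":188}]'
python3 - <<'E'
from m import *
c=mom(4); t=cap('top')
m=np.hstack([c['frame'][60:280,200:420],t['frame'][160:380,90:310]]); cv2.imwrite('pics/rack1.png',cv2.resize(m,None,fx=1.8,fy=1.8))
E
```

```text
time: 8.4
tool_pos: [472.8, 429.8, 198.5]
tcp_rot: [-3.141, 0.0, 1.708]
contact_force: [0.3, 0.3, -4.0]
grip_width: 23.7
F [ 0.58 -0.28 -3.17] M [ 0.099 -0.005 -0.047] sd [0.022 0.027 0.024] yaw 1.709 q6 -1.09
```

View pics/rack1.png

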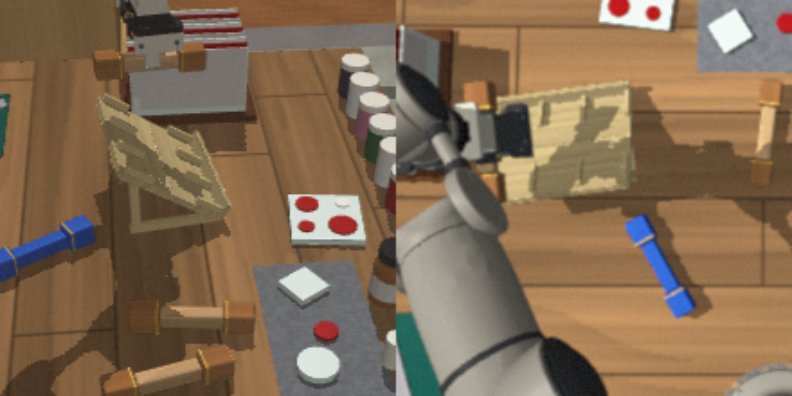

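The pictures show the tamper held level over the far lane (side crop (150,60)). The top crop shows it over the rack's left lane, at (480,135). The moment reading doesn't agree with the turn, so I'll re-read it at rest.

```bash
python3 -m pendant '[{"linear":[0,0,-20],"twist":0},{"linear":[0,0,-20],"twist":0},{"linear":[0,0,-20],"twist":0},{"linear":[0,0,-20],"twist":0},{"linear":[0,0,-20],"twist":0},{"linear":[0,0,-20],"twist":0}]'
python3 - <<'E'
from m import *
c=mom(10)
o=bot.get_obs(); print(o['tau'],o['joint_positions'])
E
```

```text
time: 9.4
tool_pos: [473.0, 429.9, 179.0]
tcp_rot: [3.141, -0.0, 1.71]
contact_force: [-0.5, 0.4, -3.5]
grip_width: 23.9
F [ 0.15  0.2  -3.34] M [ 0.071 -0.011 -0.01 ] sd [0.025 0.02  0.023] yaw 1.71 q6 -1.09
[-2.12276478e-03 -5.77142966e+01 -2.58867109e+01 -5.51272987e-02
 -2.97739520e-02 -3.72798496e-06] [ 6.17901314e-01  5.89404346e-01  1.25366626e+00  8.92198906e-05
  1.29847369e+00 -1.09252296e+00]
```

Fitting a gripper bias that turns with the yaw makes both readings agree: the load is about 0.116 N m about the jaw axis and nearly 0 across it. So the heavy end was at −x and now points downslope. Lowering; I expect the upper end to touch first and the tamper to turn in the pads.

```bash
python3 -m pendant '[{"linear":[0,0,-20],"twist":0},{"linear":[0,0,-28],"twist":0},{"linear":[0,0,-34],"twist":0},{"linear":[0,0,-40],"twist":0},{"linear":[0,0,-40],"twist":0}]';  python3 -m pendant '[{"linear":[0,0,-6],"twist":0},{"linear":[0,0,-12],"twist":0},{"linear":[0,0,-18],"twist":0},{"linear":[0,0,-18],"twist":0}]'
python3 - <<'E'
from m import *
c=cap('side'); cv2.imwrite('pics/rack2.png',cv2.resize(c['frame'][60:240,220:420],None,fx=2.5,fy=2.5))
E
```

```text
time: 10.52
tool_pos: [472.8, 429.8, 138.5]
tcp_rot: [-3.141, 0.0, 1.71]
contact_force: [0.2, 0.3, -3.0]
grip_width: 23.6
time: 11.02
tool_pos: [472.7, 429.7, 120.1]
tcp_rot: [-3.141, 0.0, 1.71]
contact_force: [1.3, 0.0, -2.5]
grip_width: 24.0
```

View pics/rack2.png

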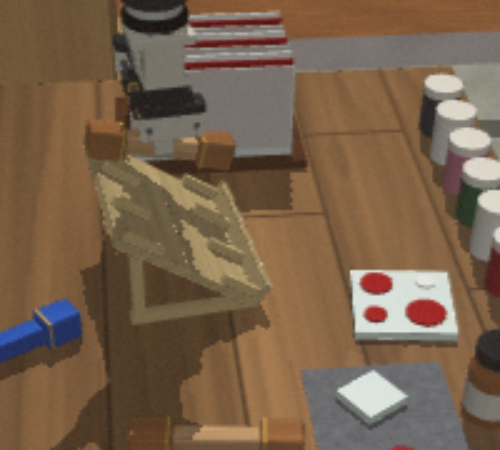

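The crop shows the upper block resting on the rack's top edge (105,140), with the heavy end tilting down at (215,150). Continuing down.

```bash
python3 -m pendant '[{"linear":[0,0,-5],"twist":0},{"linear":[0,0,-10],"twist":0},{"linear":[0,0,-14],"twist":0},{"linear":[0,0,-14],"twist":0}]'; python3 -m pendant '[{"linear":[0,0,-5],"twist":0},{"linear":[0,0,-10],"twist":0},{"linear":[0,0,-15],"twist":0},{"linear":[0,0,-15],"twist":0}]'
python3 - <<'E'
from m import *
c=cap('side'); cv2.imwrite('pics/rack3.png',cv2.resize(c['frame'][60:240,220:420],None,fx=2.5,fy=2.5))
E
```

```text
time: 11.58
tool_pos: [472.6, 429.8, 106.2]
tcp_rot: [-3.141, 0.0, 1.71]
contact_force: [-1.2, 0.2, -2.8]
grip_width: 24.0
time: 12.08
tool_pos: [472.9, 429.8, 91.1]
tcp_rot: [-3.141, 0.0, 1.71]
contact_force: [0.6, 0.8, -3.1]
grip_width: 23.7
```

View pics/rack3.png

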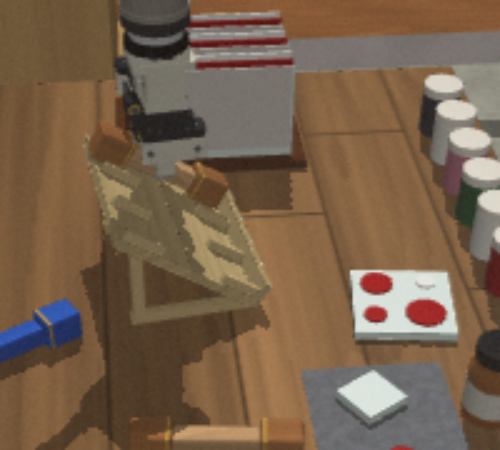

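The tamper has turned with the slope (blocks at (112,142) and (207,183)). Down the last few mm, a part-way release, then up.

```bash
python3 -m pendant '[{"linear":[0,0,-3],"twist":0},{"linear":[0,0,-5],"twist":0},{"linear":[0,0,-5],"twist":0}]'; python3 -m pendant '[{"linear":[0,0,0],"twist":0},{"linear":[0,0,0],"twist":0},{"linear":[0,0,0],"twist":0},{"linear":[0,0,0],"twist":0},{"linear":[0,0,0],"twist":0},{"linear":[0,0,40],"twist":0},{"linear":[0,0,100],"twist":0},{"linear":[0,0,120],"twist":0},{"linear":[0,0,120],"twist":0}]' 120; python3 -c "
from m import *
mom(6)"
```

```text
time: 12.5
tool_pos: [472.9, 429.9, 86.7]
tcp_rot: [3.142, -0.0, 1.71]
contact_force: [-0.8, 0.8, -1.2]
grip_width: 23.9
time: 13.62
tool_pos: [473.6, 430.4, 208.7]
tcp_rot: [3.138, -0.002, 1.71]
contact_force: [-0.5, -0.7, -0.9]
grip_width: 48.7
F [-0.   -0.01 -0.09] M [ 0.107 -0.136  0.002] sd [0.033 0.014 0.018] yaw 1.71 q6 -1.09
```

Empty-gripper bias at this yaw is (0.107, −0.136), so tamper 1's load was +0.125 about y: heavy end downslope, confirmed. Now checking the other objects before tamper 2.

```bash
python3 -m pendant '[{"linear":[30,-100,0],"twist":-15},{"linear":[30,-100,0],"twist":-15},{"linear":[30,-150,0],"twist":-15},{"linear":[30,-160,0],"twist":-15},{"linear":[30,-160,0],"twist":-15}]' 0
python3 - <<'E'
from m import *
c=cap('top'); P=cloud(c); f=c['frame'].astype(int)
for b in [(281,197,312,270),(315,212,347,282)]: print('tamper',*tamper(P,b))
w=(f.min(2)>180)
print('sq',*cont(c,(258,160,294,195),w,12)); print('rd',*cont(c,(312,166,344,195),w,12))
cv2.imwrite('pics/top5.png',c['frame'])
E
```

```text
time: 14.55
tool_pos: [503.0, 269.8, 206.5]
tcp_rot: [-3.141, -0.0, 1.447]
contact_force: [0.2, -0.8, 0.5]
grip_width: 90.8
tamper [503.2  28.3] [503.3  28.2] -6.8 176.0
tamper [461.3 -79.9] [461.2 -79.9] 13.4 176.0
sq [680.   92.4] [680.   92.3] [56.8 56.6] 31.8
rd [669.9 -68.1] [670.7 -68.2] [56.3 55.7] 0.3
```

```bash
python3 -m pendant '[{"linear":[0,-242,0],"twist":0},{"linear":[0,-242,0],"twist":0},{"linear":[0,-242,0],"twist":0},{"linear":[0,-242,0],"twist":0},{"linear":[0,-242,-60],"twist":0},{"linear":[0,-242,-120],"twist":0},{"linear":[0,-242,-180],"twist":0},{"linear":[0,-242,-198],"twist":0},{"linear":[0,-242,-198],"twist":0},{"linear":[0,-242,-198],"twist":0},{"linear":[0,-242,-198],"twist":0}]' && python3 -m pendant '[{"linear":[0,0,0],"twist":0},{"linear":[0,0,0],"twist":0},{"linear":[0,0,0],"twist":0},{"linear":[0,0,0],"twist":0},{"linear":[0,0,0],"twist":0},{"linear":[0,0,0],"twist":0},{"linear":[0,0,0],"twist":0},{"linear":[0,0,50],"twist":0},{"linear":[0,0,110],"twist":0},{"linear":[0,0,170],"twist":0},{"linear":[0,0,190],"twist":0},{"linear":[0,0,190],"twist":0},{"linear":[0,0,190],"twist":0},{"linear":[0,0,190],"twist":0}]' 255;  python3 -c "
from m import *
mom(8)"
```

```text
time: 15.98
tool_pos: [504.0, 28.2, 10.0]
tcp_rot: [3.139, -0.0, 1.449]
contact_force: [-0.3, -1.1, 0.6]
grip_width: 92.2
time: 17.73
tool_pos: [502.0, 27.9, 197.0]
tcp_rot: [-3.138, 0.0, 1.449]
contact_force: [-0.1, -0.1, -3.3]
grip_width: 23.8
F [-0.09 -0.27 -3.76] M [ 0.107  0.004 -0.   ] sd [0.024 0.026 0.031] yaw 1.449 q6 -1.55
```

After removing the bias, the load is about (+0.02, +0.15) N m, so tamper 2's heavy end is at +x already. It needs only a +15° turn, into the middle lane.

```bash
python3 -m pendant '[{"linear":[-21,330,0],"twist":15},{"linear":[-21,330,0],"twist":15},{"linear":[-21,330,0],"twist":15},{"linear":[-21,330,0],"twist":15},{"linear":[-21,330,0],"twist":15},{"linear":[-21,330,0],"twist":15},{"linear":[-21,330,0],"twist":15},{"linear":[-21,330,0],"twist":15},{"linear":[-21,330,-40],"twist":15},{"linear":[-21,330,-48],"twist":15},{"linear":[-21,330,-54],"twist":15},{"linear":[-21,330,-60],"twist":15},{"linear":[-21,330,-66],"twist":15},{"linear":[-21,330,-72],"twist":15},{"linear":[-21,330,-78],"twist":15},{"linear":[-21,330,-84],"twist":15},{"linear":[-21,330,-90],"twist":15},{"linear":[-21,330,-96],"twist":15},{"linear":[-21,330,-102],"twist":15},{"linear":[-21,330,-102],"twist":15}]'; python3 -m pendant '[{"linear":[0,0,-4],"twist":0},{"linear":[0,0,-8],"twist":0},{"linear":[0,0,-8],"twist":0},{"linear":[0,0,-8],"twist":0}]';python3 - <<'E'
from m import *
c=cap('side'); cv2.imwrite('pics/rack4.png',cv2.resize(c['frame'][60:240,220:420],None,fx=2.5,fy=2.5))
E
```

```text
time: 20.62
tool_pos: [481.7, 357.7, 96.0]
tcp_rot: [-3.141, 0.0, 1.71]
contact_force: [-0.0, 0.4, -2.6]
grip_width: 23.7
time: 21.12
tool_pos: [484.5, 359.0, 91.9]
tcp_rot: [3.134, -0.002, 1.711]
contact_force: [2.8, -0.4, 10.7]
grip_width: 23.8
```

View pics/rack4.png

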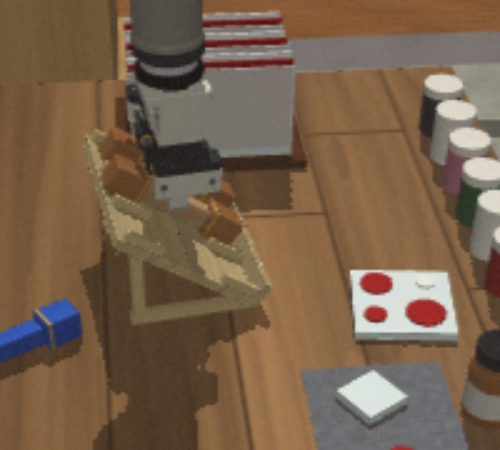

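Tamper 2 lies on the middle lane (blocks at (125,177) and (220,220)) with a light 10 N contact. Releasing.

```bash
python3 -m pendant '[{"linear":[0,0,3],"twist":0},{"linear":[0,0,3],"twist":0},{"linear":[0,0,3],"twist":0},{"linear":[0,0,3],"twist":0},{"linear":[0,0,3],"twist":0},{"linear":[0,0,40],"twist":0},{"linear":[0,0,100],"twist":0},{"linear":[0,0,118],"twist":0},{"linear":[0,-40,118],"twist":-5},{"linear":[0,-100,118],"twist":-5},{"linear":[0,-160,118],"twist":-5},{"linear":[0,-200,118],"twist":-5},{"linear":[0,-200,118],"twist":-5}]' 120
python3 - <<'E'
from m import *
mom(2);c=cap('top'); P=cloud(c); f=c['frame'].astype(int)
for b in [(315,212,347,282)]: print('tamper',*tamper(P,b))
Q=P[200:275,130:228]; k=Q[...,2]
A=np.array([-6.92415360e-01,-9.92667881e-02,4.41419956e+02])
off=(Q[...,2]-(Q[...,0]*A[0]+Q[...,1]*A[1]+A[2]))*.819
ac=np.array([.1418,-.9898]);up=np.array([-.9898,-.1418])
for a0 in (-358.3,-286.3,-214.3):
    a=Q[...,:2]@ac; s=(Q[...,:2]@up); kk=(abs(a-a0)<34)&(off>18)&(off<50); print(a0,kk.sum(), [np.round(np.percentile(x[kk],[2,50,98]),1) for x in (a,s,off)] if kk.any() else '')
E
```

```text
time: 22.8
tool_pos: [482.0, 155.6, 207.0]
tcp_rot: [3.141, 0.0, 1.619]
contact_force: [-0.4, 0.7, -0.6]
grip_width: 48.4
F [-0.47  0.29  0.15] M [ 0.132 -0.127  0.008] sd [0.01  0.036 0.001] yaw 1.621 q6 -1.46
tamper [460.8 -79.9] [461.4 -79.7] 13.4 176.0
-358.3 682 [array([-385.6, -355.3, -334.2]), array([-665.4, -544.6, -466.3]), array([18.5, 31.1, 39.7])]
-286.3 443 [array([-312.4, -289. , -268. ]), array([-618.5, -507.3, -465.3]), array([19. , 32.4, 39.4])]
-214.3 0
```

```bash
python3 -m pendant '[{"linear":[-21,-238,0],"twist":10.5},{"linear":[-21,-238,0],"twist":10.5},{"linear":[-21,-238,0],"twist":10.5},{"linear":[-21,-238,0],"twist":10.5},{"linear":[-21,-238,-60],"twist":10.5},{"linear":[-21,-238,-120],"twist":10.5},{"linear":[-21,-238,-180],"twist":10.5},{"linear":[-21,-238,-198],"twist":10.5},{"linear":[-21,-238,-198],"twist":10.5},{"linear":[-21,-238,-198],"twist":10.5},{"linear":[-21,-238,-198],"twist":10.5}]' 0 && python3 -m pendant '[{"linear":[0,0,0],"twist":0},{"linear":[0,0,0],"twist":0},{"linear":[0,0,0],"twist":0},{"linear":[0,0,0],"twist":0},{"linear":[0,0,0],"twist":0},{"linear":[0,0,0],"twist":0},{"linear":[0,0,0],"twist":0},{"linear":[0,0,50],"twist":0},{"linear":[0,0,110],"twist":0},{"linear":[0,0,170],"twist":0},{"linear":[0,0,190],"twist":0},{"linear":[0,0,190],"twist":0},{"linear":[0,0,190],"twist":0},{"linear":[0,0,190],"twist":0}]' 255;  python3 -c "
from m import *
mom(8)"
```

```text
time: 24.32
tool_pos: [461.9, -80.1, 10.0]
tcp_rot: [3.139, 0.001, 1.807]
contact_force: [-0.5, -0.3, 0.4]
grip_width: 91.7
time: 26.08
tool_pos: [460.1, -79.9, 197.1]
tcp_rot: [-3.139, -0.002, 1.806]
contact_force: [1.3, 0.2, -3.2]
grip_width: 23.9
F [ 0.23  0.02 -3.21] M [ 0.146 -0.266  0.015] sd [0.034 0.035 0.033] yaw 1.806 q6 -2.14
```

Load after bias is about (0.035, −0.13): tamper 3's heavy end is at −x. It needs −185°, into the near lane.

```bash
python3 -m pendant '[{"linear":[31,50,0],"twist":-93},{"linear":[31,100,0],"twist":-93},{"linear":[31,150,0],"twist":-93},{"linear":[31,200,0],"twist":-93},{"linear":[31,250,0],"twist":-93},{"linear":[31,300,0],"twist":-93},{"linear":[31,367,0],"twist":-93},{"linear":[31,367,0],"twist":-93},{"linear":[31,367,0],"twist":-93},{"linear":[31,367,0],"twist":-185},{"linear":[31,367,0],"twist":-185},{"linear":[31,367,0],"twist":-185},{"linear":[31,367,0],"twist":-185},{"linear":[31,367,0],"twist":-185},{"linear":[31,367,0],"twist":-185},{"linear":[31,367,0],"twist":-185},{"linear":[31,367,0],"twist":-185},{"linear":[31,367,0],"twist":-185},{"linear":[31,367,0],"twist":-185},{"linear":[31,367,0],"twist":-185}]'; python3 -m pendant '[{"linear":[0,0,-40],"twist":0},{"linear":[0,0,-48],"twist":0},{"linear":[0,0,-54],"twist":0},{"linear":[0,0,-60],"twist":0},{"linear":[0,0,-66],"twist":0},{"linear":[0,0,-72],"twist":0},{"linear":[0,0,-78],"twist":0},{"linear":[0,0,-84],"twist":0},{"linear":[0,0,-90],"twist":0},{"linear":[0,0,-96],"twist":0},{"linear":[0,0,-102],"twist":0},{"linear":[0,0,-106],"twist":0},{"linear":[0,0,-106],"twist":0}]';python3 - <<'E'
from m import *
mom(4);c=cap('side'); cv2.imwrite('pics/rack5.png',cv2.resize(c['frame'][60:240,220:420],None,fx=2.5,fy=2.5))
E
```

```text
time: 28.98
tool_pos: [491.8, 286.9, 198.6]
tcp_rot: [3.141, -0.0, -1.42]
contact_force: [-0.7, -0.6, -3.0]
grip_width: 23.9
time: 30.6
tool_pos: [492.5, 287.1, 93.0]
tcp_rot: [-3.14, 0.0, -1.422]
contact_force: [1.9, 1.1, 0.5]
grip_width: 23.5
F [2.86 0.89 0.28] M [ 0.132 -0.136 -0.008] sd [0.028 0.07  0.037] yaw -1.423 q6 1.82
```

View pics/rack5.png

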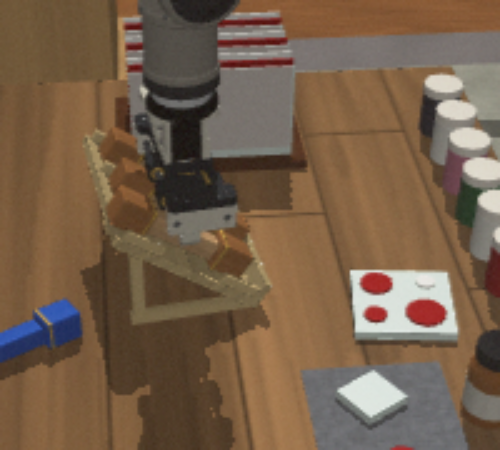

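All three lie in their lanes (low blocks at (230,250), (240,222) and so on). Release, retreat, and re-measure the blanks and mould.

```bash
python3 -m pendant '[{"linear":[0,0,1],"twist":0},{"linear":[0,0,1],"twist":0},{"linear":[0,0,1],"twist":0},{"linear":[0,0,1],"twist":0},{"linear":[0,0,1],"twist":0},{"linear":[0,0,40],"twist":0},{"linear":[0,0,100],"twist":0},{"linear":[0,0,116],"twist":0},{"linear":[0,-60,116],"twist":10},{"linear":[0,-120,116],"twist":20},{"linear":[0,-180,116],"twist":23},{"linear":[0,-180,116],"twist":23},{"linear":[0,-180,116],"twist":23}]' 120
python3 - <<'E'
from m import *
o=bot.get_obs();print(o['tool_pos'],np.degrees(o['tcp_rot'][2]))
for i in range(2):
    c=cap('top'); P=cloud(c); f=c['frame'].astype(int); hsv=cv2.cvtColor(c['frame'],cv2.COLOR_BGR2HSV)
    w=(f.min(2)>180)
    print('sq',*cont(c,(258,160,294,195),w,12)); print('rd',*cont(c,(312,166,344,195),w,12))
    red=(hsv[...,0]<12)&(hsv[...,1]>120)&(P[...,2]>12)
    print('mould',*cont(c,(362,232,446,288),red,24))
cv2.imwrite('pics/top6.png',cv2.resize(c['frame'][150:300,120:370],None,fx=3,fy=3,interpolation=cv2.INTER_CUBIC))
# recess outlines by ray for later overlay
E
```

```text
time: 32.48
tool_pos: [492.0, 107.1, 208.9]
tcp_rot: [-3.141, 0.0, -1.023]
contact_force: [0.1, 0.5, -0.6]
grip_width: 48.5
[492.00781986 107.08750084 208.85304987] -58.58670080897398
sq [680.   92.4] [680.   92.3] [56.8 56.6] 31.8
rd [669.9 -68.2] [670.7 -68.2] [56.3 55.7] 0.3
mould [ 424.8 -299.6] [ 425.  -299.5] [201.3 110. ] 84.2
sq [680.1  92.5] [680.1  92.5] [56.6 56.7] 32.3
rd [669.9 -68.2] [670.7 -68.2] [56.3 55.7] 0.3
mould [ 424.7 -299.6] [ 425.  -299.5] [201.3 110. ] 84.2
```

View pics/top6.png

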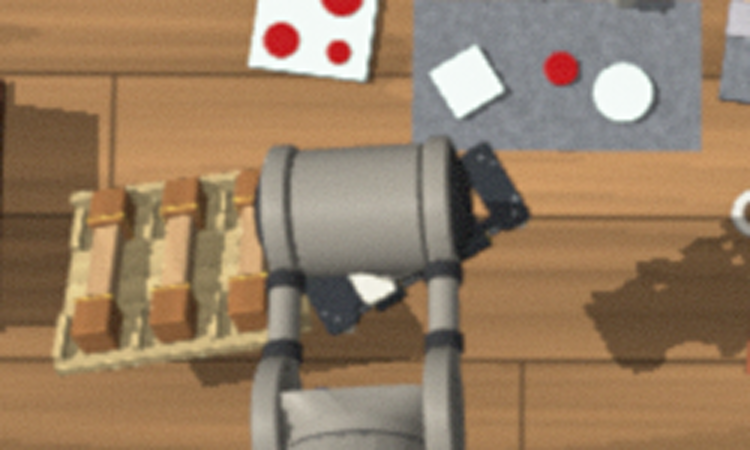

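Three tampers are seen in the rack lanes ((100,270), (175,260), (250,240)). The square at (467,82) and the round at (624,92) are unmoved. Fetching the square.

```bash
python3 -m pendant '[{"linear":[188,-15,0],"twist":1},{"linear":[188,-15,0],"twist":1},{"linear":[188,-15,0],"twist":1},{"linear":[188,-15,-40],"twist":1},{"linear":[188,-15,-100],"twist":1},{"linear":[188,-15,-160],"twist":1},{"linear":[188,-15,-190],"twist":1},{"linear":[188,-15,-200],"twist":1},{"linear":[188,-15,-203],"twist":1},{"linear":[188,-15,-203],"twist":1},{"linear":[188,-15,-203],"twist":1},{"linear":[188,-15,-203],"twist":1}]' 0; python3 -c "
from m import *
o=bot.get_obs();print(o['tool_pos'],np.degrees(o['tcp_rot'][2]),o['contact_force'])"
```

```text
time: 34.08
tool_pos: [680.4, 91.8, 6.8]
tcp_rot: [-3.14, -0.001, -1.004]
contact_force: [0.4, -0.4, 0.1]
grip_width: 92.3
[680.40489249  91.84423583   6.81606465] -57.50403597091276 [ 0.43868502 -0.36463137  0.12173028]
```

```bash
python3 -m pendant '[{"linear":[0,0.5,-1],"twist":0},{"linear":[0,0.5,-1],"twist":0},{"linear":[0,0.5,-1],"twist":0},{"linear":[0,0.5,-1],"twist":0},{"linear":[0,0.5,-1],"twist":0},{"linear":[0,0.5,-1],"twist":0}]' 255; python3 -m pendant '[{"linear":[0,0,15],"twist":0},{"linear":[0,0,50],"twist":0},{"linear":[0,0,110],"twist":0},{"linear":[0,0,150],"twist":0},{"linear":[0,0,150],"twist":0},{"linear":[0,0,150],"twist":0}]'; python3 -c "
from m import *
o=bot.get_obs();print(o['tool_pos'],np.degrees(o['tcp_rot'][2]),o['contact_force'])"
```

```text
time: 34.83
tool_pos: [679.9, 92.3, 4.7]
tcp_rot: [3.142, -0.0, -1.004]
contact_force: [-0.3, -0.5, -0.1]
grip_width: 55.3
time: 35.58
tool_pos: [679.3, 92.4, 154.4]
tcp_rot: [3.141, 0.0, -1.003]
contact_force: [-0.8, -0.5, -1.2]
grip_width: 55.6
[679.33286846  92.39370669 154.43664984] -57.49607151813771 [-0.790661   -0.47314312 -1.18374755]
```

```bash
python3 -m pendant '[{"linear":[-260,-440,0],"twist":52},{"linear":[-260,-440,0],"twist":52},{"linear":[-260,-440,0],"twist":52},{"linear":[-260,-440,0],"twist":52},{"linear":[-260,-440,0],"twist":52},{"linear":[-260,-440,0],"twist":52},{"linear":[-260,-440,0],"twist":52},{"linear":[-260,-440,0],"twist":52},{"linear":[-260,-440,0],"twist":52},{"linear":[-260,-440,0],"twist":52},{"linear":[-260,-440,-50],"twist":52},{"linear":[-260,-440,-90],"twist":52},{"linear":[-260,-440,-94],"twist":52},{"linear":[-260,-440,-94],"twist":52},{"linear":[-260,-440,-94],"twist":52},{"linear":[-260,-440,-94],"twist":52}]'
python3 - <<'E'
from m import *
o=bot.get_obs();print(o['tool_pos'],np.degrees(o['tcp_rot'][2]),o['contact_force'])
c=cap('side'); g=c['frame']; 
cv2.imwrite('pics/sq1.png',cv2.resize(g[290:420,220:360],None,fx=4,fy=4,interpolation=cv2.INTER_CUBIC))
t=np.load('top0.npz'); c={k:t[k] for k in t.files}
print(ray(c,[[419.3,261.3]],24), px(c,[[420,-347.3,24],[429.7,-251.8,24]]))
# recess edges: dark line pixels in original top view
f=c['frame'][235:285,365:445].astype(int).sum(2); P=None
hsv=cv2.cvtColor(c['frame'],cv2.COLOR_BGR2HSV)
b=cv2.blur(c['frame'][...,2],(9,9)).astype(int)-c['frame'][...,2]
for nm,box in (('round',(374,244,401,274)),('sq',(406,247,434,275))):
    m=np.zeros((480,640),bool); u0,v0,u1,v1=box; m[v0:v1,u0:u1]=b[v0:v1,u0:u1]>12
    vv,uu=np.nonzero(m); pts=ray(c,np.c_[uu,vv],24)[:,:2].astype(np.float32); r=cv2.minAreaRect(pts); print(nm,len(pts),r,cv2.fitEllipse(pts))
E
```

```text
time: 37.58
tool_pos: [420.5, -348.1, 62.1]
tcp_rot: [3.14, -0.002, -0.096]
contact_force: [-0.3, -0.4, -1.6]
grip_width: 55.6
[ 420.53553972 -348.10795669   62.06703104] -5.491230999930457 [-0.34804116 -0.36177305 -1.60313014]
[[ 420.27207593 -348.91317831   24.        ]] [[418.77081496 261.38800248]
 [387.33756091 258.08363426]]
round 50 ((429.695068359375, -243.37646484375), (67.21746826171875, 51.737327575683594), 5.947375774383545) ((429.8819885253906, -251.32801818847656), (63.57288360595703, 66.55872344970703), 79.93622589111328)
sq 67 ((421.1023254394531, -346.50128173828125), (62.72901153564453, 65.39715576171875), 85.0422134399414) ((420.21014404296875, -348.1532897949219), (72.5602035522461, 76.53137969970703), 95.96044158935547)
```

View pics/sq1.png

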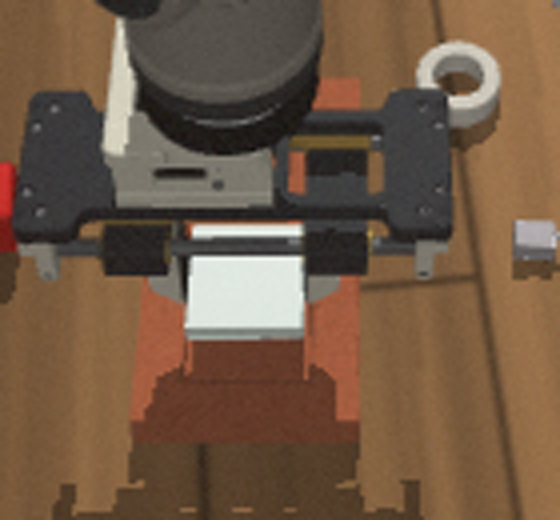

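The square is held flat over the square recess (its white face at (245,285), aligned with the plate sides). Lowering.

```bash
python3 -m pendant '[{"linear":[0,0.5,-20],"twist":0},{"linear":[0,0.5,-26],"twist":0},{"linear":[0,0.5,-31],"twist":0},{"linear":[0,0.5,-34],"twist":0},{"linear":[0,0.5,-34],"twist":0},{"linear":[0,0.5,-34],"twist":0}]'
python3 - <<'E'
from m import *
mom(3);o=bot.get_obs();print(o['tool_pos'],o['grip_width'])
E
```

```text
time: 38.38
tool_pos: [420.0, -347.3, 27.0]
tcp_rot: [3.141, -0.0, -0.096]
contact_force: [0.6, 0.4, -0.6]
grip_width: 55.4
F [ 0.39  0.26 -0.57] M [-0.033 -0.097  0.012] sd [0.034 0.004 0.014] yaw -0.096 q6 -0.74
[ 419.99405066 -347.22520036   26.96865121] 55.491056067753
```

```bash
python3 -m pendant '[{"linear":[0,0,-1],"twist":0},{"linear":[0,0,-2],"twist":0},{"linear":[0,0,-2],"twist":0}]'; python3 -m pendant '[{"linear":[0,0,0],"twist":0},{"linear":[0,0,0],"twist":0},{"linear":[0,0,0],"twist":0},{"linear":[0,0,0],"twist":0},{"linear":[0,0,30],"twist":0},{"linear":[0,0,90],"twist":0},{"linear":[0,0,150],"twist":0},{"linear":[0,60,180],"twist":0},{"linear":[80,110,180],"twist":0},{"linear":[130,150,180],"twist":0},{"linear":[180,180,180],"twist":0},{"linear":[180,180,180],"twist":0}]' 65
python3 - <<'E'
from m import *
o=bot.get_obs();print(o['tool_pos'],np.degrees(o['tcp_rot'][2]))
c=cap('top'); P=cloud(c); f=c['frame'].astype(int);w=(f.min(2)>165)
print('rd',*cont(c,(312,166,344,195),f.min(2)>180,12)); print('sq',*cont(c,(400,240,440,280),w,30))
k=np.zeros((480,640),bool);k[240:280,400:440]=1; print(np.nanpercentile(P[k&w][:,2],[5,50,95]))
c=cap('side');cv2.imwrite('pics/sq2.png',cv2.resize(c['frame'][290:420,220:360],None,fx=4,fy=4,interpolation=cv2.INTER_CUBIC))
E
```

```text
time: 38.9
tool_pos: [419.8, -347.1, 24.6]
tcp_rot: [-3.141, 0.0, -0.096]
contact_force: [0.1, 0.0, -1.4]
grip_width: 55.5
time: 40.4
tool_pos: [601.9, -164.7, 204.5]
tcp_rot: [-3.141, -0.0, -0.093]
contact_force: [-0.8, -0.8, 0.5]
grip_width: 68.5
[ 601.90827184 -164.73882825  204.47759821] -5.356019588689191
rd [669.8 -68.2] [670.7 -68.2] [56.3 55.7] 0.3
sq [ 419.9 -345.8] [ 419.8 -345.9] [57.5 56.1] 83.9
[24.77333375 30.02575756 35.0796966 ]
```

View pics/sq2.png

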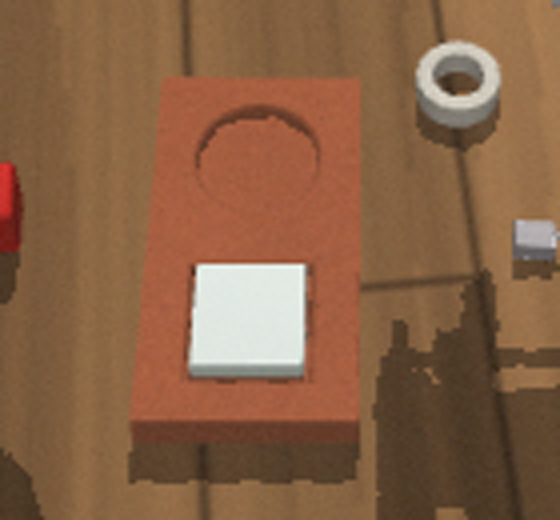

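The square is seated flat (top at about 30 mm, centred in the recess at (248,320)). Now the round.

```bash
python3 -m pendant '[{"linear":[70,99,0],"twist":0},{"linear":[70,99,0],"twist":0},{"linear":[70,99,-50],"twist":0},{"linear":[70,99,-110],"twist":0},{"linear":[70,99,-170],"twist":0},{"linear":[70,99,-190],"twist":0},{"linear":[70,99,-197],"twist":0},{"linear":[70,99,-199.5],"twist":0},{"linear":[70,99,-199.5],"twist":0},{"linear":[70,99,-199.5],"twist":0},{"linear":[70,99,-199.5],"twist":0}]' 0; python3 -m pendant '[{"linear":[0,0,0],"twist":0},{"linear":[0,0,0],"twist":0},{"linear":[0,0,0],"twist":0},{"linear":[0,0,0],"twist":0},{"linear":[0,0,0],"twist":0},{"linear":[0,0,0],"twist":0}]' 255; python3 -m pendant '[{"linear":[0,0,15],"twist":0},{"linear":[0,0,50],"twist":0},{"linear":[0,0,110],"twist":0},{"linear":[0,0,150],"twist":0},{"linear":[0,0,150],"twist":0},{"linear":[0,0,150],"twist":0}]'
```

```text
time: 41.88
tool_pos: [670.3, -68.2, 6.1]
tcp_rot: [3.141, -0.001, -0.096]
contact_force: [-0.9, -0.1, -0.1]
grip_width: 91.9
time: 42.62
tool_pos: [669.9, -68.1, 5.2]
tcp_rot: [-3.142, 0.0, -0.096]
contact_force: [-0.8, -0.7, -1.4]
grip_width: 58.7
time: 43.38
tool_pos: [669.4, -68.0, 155.0]
tcp_rot: [-3.142, 0.001, -0.096]
contact_force: [0.1, -0.3, -1.7]
grip_width: 59.1
```

```bash
python3 -m pendant '[{"linear":[-240,-183.5,0],"twist":0},{"linear":[-240,-183.5,0],"twist":0},{"linear":[-240,-183.5,0],"twist":0},{"linear":[-240,-183.5,0],"twist":0},{"linear":[-240,-183.5,0],"twist":0},{"linear":[-240,-183.5,0],"twist":0},{"linear":[-240,-183.5,-50],"twist":0},{"linear":[-240,-183.5,-95],"twist":0},{"linear":[-240,-183.5,-110],"twist":0},{"linear":[-240,-183.5,-120],"twist":0},{"linear":[-240,-183.5,-125],"twist":0},{"linear":[-240,-183.5,-128],"twist":0},{"linear":[-240,-183.5,-128],"twist":0},{"linear":[-240,-183.5,-128],"twist":0}]'
python3 - <<'E'
from m import *
mom(3);o=bot.get_obs();print(o['tool_pos'],o['grip_width'])
E
```

```text
time: 45.12
tool_pos: [430.2, -251.9, 27.8]
tcp_rot: [3.141, -0.001, -0.096]
contact_force: [-0.2, -0.6, -1.4]
grip_width: 58.6
F [ 0.12  0.05 -0.73] M [-0.044 -0.115  0.019] sd [0.024 0.025 0.012] yaw -0.096 q6 -0.59
[ 430.01892176 -251.7638398    27.55961451] 58.68404458394807
```

Not touching yet. Last 2.5 mm, release, retreat up and aside, then measure the round blank and the fader.

```bash
python3 -m pendant '[{"linear":[0,0,-1],"twist":0},{"linear":[0,0,-2.5],"twist":0},{"linear":[0,0,-2.5],"twist":0}]'; python3 -m pendant '[{"linear":[0,0,0],"twist":0},{"linear":[0,0,0],"twist":0},{"linear":[0,0,0],"twist":0},{"linear":[0,0,0],"twist":0},{"linear":[0,0,30],"twist":0},{"linear":[0,0,90],"twist":0},{"linear":[0,0,150],"twist":0},{"linear":[0,60,180],"twist":0},{"linear":[0,120,180],"twist":0},{"linear":[0,180,180],"twist":0},{"linear":[0,240,180],"twist":0},{"linear":[0,240,180],"twist":0}]' 65
python3 - <<'E'
from m import *
o=bot.get_obs();print(o['tool_pos'],np.degrees(o['tcp_rot'][2]))
c=cap('top'); P=cloud(c); f=c['frame'].astype(int);w=(f.min(2)>165)
for n,b in (('sq',(404,240,440,280)),('rd',(368,240,403,280))):
    k=np.zeros((480,640),bool);k[b[1]:b[3],b[0]:b[2]]=1; Z=P[k&w][:,2]
    print(n,*cont(c,b,w,30),np.nanmean(Z))
s=cap('side')
m=np.hstack([cv2.resize(c['frame'][180:290,360:450],(330,403),interpolation=cv2.INTER_CUBIC),cv2.resize(s['frame'][290:410,250:400],(470,403),interpolation=cv2.INTER_CUBIC)])
cv2.imwrite('pics/fader.png',m)
# grip top from side & top
for n,cc in (('top',c),('side',s)):
    PP=cloud(cc); b=(375,186,445,217) if n=='top' else (345,310,395,400)
    k=np.zeros((480,640),bool);k[b[1]:b[3],b[0]:b[2]]=1
    q=PP[k&(PP[...,2]>46)&(PP[...,2]<64)]; print(n,'grip',q.mean(0).round(1),len(q))
    dark=k&(cc['frame'].max(2)<45)&(PP[...,2]>46); print('  dark',*[PP[dark].mean(0).round(1)])
E
```

```text
time: 45.65
tool_pos: [429.8, -251.5, 24.6]
tcp_rot: [-3.141, 0.0, -0.096]
contact_force: [0.7, -0.9, -0.1]
grip_width: 58.8
time: 47.15
tool_pos: [429.3, -8.0, 204.9]
tcp_rot: [-3.141, -0.0, -0.09]
contact_force: [0.6, -0.2, 0.4]
grip_width: 68.3
[429.29730536  -7.96658104 204.94619701] -5.145474243216
sq [ 420.1 -345.9] [ 420.1 -345.9] [57.3 55.7] 84.5 29.546320948450692
rd [ 429.9 -251.7] [ 429.8 -251.5] [54.4 57.7] 0.2 29.712659256431543
top grip [ 598.8 -364.3   53.3] 65
  dark [ 596.4 -363.4   53.5]
side grip [ 597.3 -366.    52.6] 147
  dark [ 596.7 -369.9   51.6]
```

View pics/fader.png

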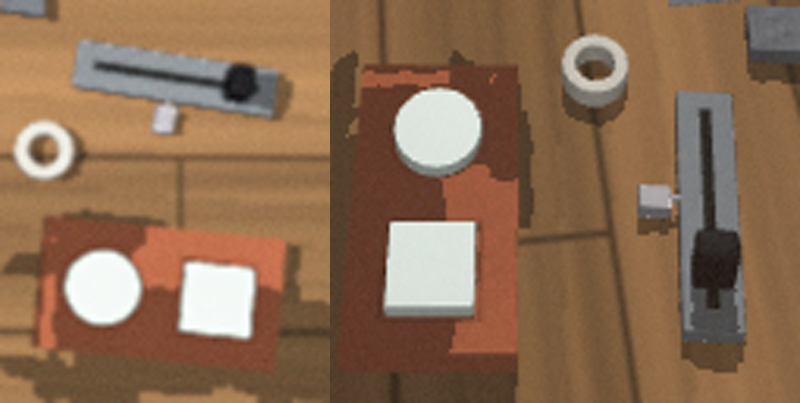

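Both blanks are seated: tops at about 30 mm, centres within 1.5 mm of the recesses. The fader grip is at top-crop (240,82), with the pointer's tip facing the track at about (168,105). Measuring these precisely now.

Run:
```python
from m import *
c=cap('top');s=cap('side'); P=cloud(c); f=c['frame'].astype(int)
hsv=cv2.cvtColor(c['frame'],cv2.COLOR_BGR2HSV)
# track long edges: grey pixels (low sat) on track top, per column edges
k=np.zeros((480,640),bool);k[186:214,378:438]=1
g=k&(hsv[...,1]<75)
# per-column extents -> far (upper) edge and near (lower) edge lines
top=[];bot_=[]
for u in range(384,434):
    v=np.nonzero(g[:,u])[0]
    if len(v)>3: top.append((u,v.min())); bot_.append((u,v.max()))
for nm,L in (('far',top),('near',bot_)):
    L=ray(c,L,14)[:,:2]
    x=cv2.fitLine(L.astype(np.float32),cv2.DIST_HUBER,0,.01,.01).ravel(); print(nm,x,np.degrees(np.arctan2(x[1],x[0])))
# slot dark pixels
d=k&(f.max(2)<75)&(P[...,2]<30); v,u=np.nonzero(d); L=ray(c,np.c_[u,v],14)[:,:2]
x=cv2.fitLine(L.astype(np.float32),cv2.DIST_HUBER,0,.01,.01).ravel(); print('slot',x,np.degrees(np.arctan2(x[1],x[0])),len(L))
# side slot too
Ps=cloud(s);fs=s['frame'].astype(int); ks=np.zeros((480,640),bool);ks[318:350,360:385]=1
d=ks&(fs.max(2)<60); v,u=np.nonzero(d); L=ray(s,np.c_[u,v],14)[:,:2]; x=cv2.fitLine(L.astype(np.float32),cv2.DIST_HUBER,0,.01,.01).ravel(); print('slot side',x,np.degrees(np.arctan2(x[1],x[0])),len(L))
a=cv2.resize(c['frame'][193:220,385:439],(800,400),interpolation=cv2.INTER_NEAREST)
b=cv2.resize(s['frame'][340:360,345:385],(400,200),interpolation=cv2.INTER_NEAREST)
m=np.zeros((600,800,3),np.uint8);m[:400]=a;m[400:,:400]=b
cv2.imwrite('pics/ptr.png',m)
```

```text
far [ 1.6402964e-01  9.8645538e-01  6.2508740e+02 -3.1794022e+02] 80.55913
near [ 1.4574309e-01  9.8932248e-01  5.8484253e+02 -3.2262955e+02] 81.61968
slot [ 1.4820349e-01  9.8895687e-01  6.0783466e+02 -3.1138104e+02] 81.477165 49
slot side [ 1.7216893e-01  9.8506743e-01  6.1182977e+02 -2.7850446e+02] 80.086044 71
```

View pics/ptr.png

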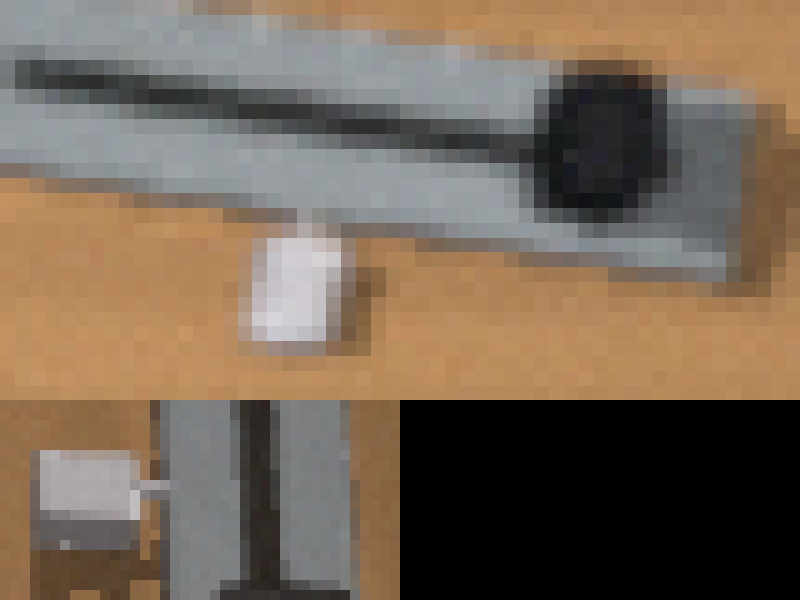

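The close-up shows the pointer block at (295,290), its tip at the track edge (305,222), and the grip at (603,140). In the side inset the tip is at (155,490).

Run:
```python
from m import *
c=cap('top');s=cap('side')
def orig(c,uv): 
    d=np.array([(uv[0]-c['cx'])/c['fx'],(uv[1]-c['cy'])/c['fy'],1])@c['R']; return -c['R'].T@c['t'],d/np.linalg.norm(d)
o1,d1=orig(c,(405.1,207.4));o2,d2=orig(s,(360,348.5))
t=np.linalg.lstsq(np.c_[d1,-d2],o2-o1,rcond=None)[0]; p1=o1+d1*t[0];p2=o2+d2*t[1]; print('tip',p1,p2)
th=np.radians(81.1); Y=np.array([np.cos(th),np.sin(th)]);X=np.array([Y[1],-Y[0]])
for z in (7,12,14): 
    a=ray(c,(405.1,207.4),z)[0,:2];b=ray(s,(360,348.5),z)[0,:2]; e=ray(c,(404.4,211.9),z)[0,:2]; print(z,a,a@Y,'side',b,b@Y,'block',e,e@Y)
# grip top centre from top: crop (603,140)
g=ray(c,(385+603/14.81-.5,193+140/14.81-.5),52)[0,:2]; print('grip',g,g@Y,g@X)
print('slot X',np.array([607.8,-311.4])@X)
o=bot.get_obs();print(o['tool_pos'],np.degrees(o['tcp_rot'][2]))
```

```text
tip [ 586.18990444 -309.00651036   13.98297217] [ 584.71325707 -308.90787228   13.76723299]
7 [ 587.12704151 -310.25024642] -215.68014041465653 side [ 585.96507002 -304.96893776] -210.64218847698854 block [ 573.09657165 -307.95248287] -215.58070165315513
12 [ 586.45602561 -309.35969722] -214.9041266715464 side [ 585.04016249 -307.87923694] -213.66054005819544 block [ 572.47351748 -307.06978834] -214.80502783122685
14 [ 586.18761925 -309.00347754] -214.59372117430237 side [ 584.67019948 -309.04335661] -214.86788069067813 block [ 572.22429581 -306.71671052] -214.4947583024555
grip [ 597.85450868 -362.95214262] -266.08784811605375 646.808726336536
slot X 648.658820708289
[430.01104633 -12.89109272 204.65190484] -5.632672688387385
```

```bash
python3 -m pendant '[{"linear":[169,-351,0],"twist":-93.3},{"linear":[169,-351,0],"twist":-93.3},{"linear":[169,-351,0],"twist":-93.3},{"linear":[169,-351,0],"twist":-93.3},{"linear":[169,-351,0],"twist":-93.3},{"linear":[169,-351,0],"twist":-93.3},{"linear":[169,-351,0],"twist":-93.3},{"linear":[169,-351,0],"twist":-93.3},{"linear":[169,-351,0],"twist":-93.3},{"linear":[169,-351,0],"twist":-93.3},{"linear":[169,-351,-60],"twist":-93.3},{"linear":[169,-351,-120],"twist":-93.3},{"linear":[169,-351,-160],"twist":-93.3},{"linear":[169,-351,-176],"twist":-93.3},{"linear":[169,-351,-176],"twist":-93.3},{"linear":[169,-351,-176],"twist":-93.3},{"linear":[169,-351,-176],"twist":-93.3}]' 0; python3 -c "
from m import *
o=bot.get_obs();print(o['tool_pos'],np.degrees(o['tcp_rot'][2]),o['contact_force'])"
```

```text
time: 49.58
tool_pos: [599.8, -363.4, 30.9]
tcp_rot: [-3.138, -0.002, -1.724]
contact_force: [-0.1, -0.2, 0.9]
grip_width: 91.9
[ 599.8418685 -363.3615477   30.9410263] -98.78324660431586 [-0.14540628 -0.16814782  0.8631133 ]
```

```bash
python3 -m pendant '[{"linear":[0,0,0],"twist":0},{"linear":[0,0,0],"twist":0},{"linear":[0,0,0],"twist":0},{"linear":[0,0,0],"twist":0},{"linear":[0,0,0],"twist":0},{"linear":[0,0,0],"twist":0},{"linear":[0,0,0],"twist":0},{"linear":[0,0,0],"twist":0}]' 255; python3 -c "
from m import *
mom(3)
o=bot.get_obs();print(o['tool_pos'],np.degrees(o['tcp_rot'][2]),o['grip_width'])"
```

```text
time: 50.58
tool_pos: [598.9, -362.9, 28.7]
tcp_rot: [-3.142, -0.0, -1.724]
contact_force: [-0.4, -2.1, -0.3]
grip_width: 19.9
F [-0.23 -1.49 -0.22] M [-0.152  0.026  0.034] sd [0.04  0.045 0.059] yaw -1.724 q6 1.07
[ 598.84011551 -362.87802271   28.75276489] -98.80243200755699 20.115525944125785
```

```bash
python3 -m pendant '[{"linear":[1.5,10,0],"twist":0},{"linear":[3.1,20,0],"twist":0},{"linear":[4.6,30,0],"twist":0},{"linear":[6.2,40,0],"twist":0},{"linear":[7.7,49,0],"twist":0},{"linear":[8,51,0],"twist":0},{"linear":[8,51,0],"twist":0},{"linear":[8,51,0],"twist":0},{"linear":[8,51,0],"twist":0}]'; python3 -c "
from m import *
mom(4)
o=bot.get_obs();p=o['tool_pos'];print(p,o['grip_width'],p[0]*.1547+p[1]*.988)"
```

```text
time: 51.85
tool_pos: [606.7, -311.6, 28.7]
tcp_rot: [3.141, 0.0, -1.725]
contact_force: [-2.6, 2.1, 1.3]
grip_width: 19.6
F [-3.12  2.14  1.34] M [0.402 0.535 0.052] sd [0.013 0.062 0.014] yaw -1.725 q6 1.14
[ 606.67376711 -311.64886202   28.70993176] 20.06680869400632 -214.05664390394273
```

```bash
python3 -m pendant '[{"linear":[0,0,0],"twist":0},{"linear":[0,0,0],"twist":0},{"linear":[0,0,0],"twist":0},{"linear":[0,0,0],"twist":0},{"linear":[0,0,50],"twist":0},{"linear":[0,0,110],"twist":0},{"linear":[0,0,180],"twist":0},{"linear":[0,0,180],"twist":0},{"linear":[-60,-60,180],"twist":0},{"linear":[-120,-120,180],"twist":0},{"linear":[-160,-180,180],"twist":0},{"linear":[-160,-180,180],"twist":0}]' 100
python3 - <<'E'
from m import *
c=cap('top');s=cap('side')
for n,cc,b in (('top',c,(375,186,445,217)),('side',s,(345,300,395,400))):
    PP=cloud(cc); k=np.zeros((480,640),bool);k[b[1]:b[3],b[0]:b[2]]=1
    q=PP[k&(PP[...,2]>46)&(PP[...,2]<64)]; m=q.mean(0); print(n,'grip',m.round(1),len(q),m[0]*.1547+m[1]*.988)
P=cloud(c); f=c['frame'].astype(int)
a=cv2.resize(c['frame'][193:220,385:439],(800,400),interpolation=cv2.INTER_NEAREST)
m=np.zeros((600,800,3),np.uint8);m[:400]=a
m[400:,:400]=cv2.resize(c['frame'][195:280,60:230],(400,200)); m[400:,400:]=cv2.resize(s['frame'][270:420,180:480],(400,200))
cv2.imwrite('pics/final1.png',m)
A=np.array([-6.92415360e-01,-9.92667881e-02,4.41419956e+02]); Q=P[200:275,130:228]
off=(Q[...,2]-(Q[...,0]*A[0]+Q[...,1]*A[1]+A[2]))*.819
ac=np.array([.1418,-.9898]);up=np.array([-.9898,-.1418]); a=Q[...,:2]@ac; sl=Q[...,:2]@up
for a0 in (-358.3,-286.3,-214.3):
    for nm,r in (('low',(-590,-555)),('high',(-490,-455))):
        kk=(abs(a-a0)<25)&(sl>r[0])&(sl<r[1])&(off>20); print(a0,nm,kk.sum(),np.percentile(off[kk],[25,50,75]).round(1),np.mean(a[kk]).round(1))
E
```

```text
time: 53.55
tool_pos: [445.0, -493.0, 207.9]
tcp_rot: [3.141, 0.001, -1.725]
contact_force: [0.9, 0.1, -0.2]
grip_width: 56.0
top grip [ 606.4 -310.7   53.7] 63 -213.1148373140438
side grip [ 605.4 -313.2   52.8] 126 -215.7455659168789
-358.3 low 127 [27.6 30.4 32.4] -355.3
-358.3 high 124 [29.4 33.7 35.8] -354.9
-286.3 low 120 [27.8 30.1 32.4] -283.9
-286.3 high 127 [29.  33.5 35.8] -284.0
-214.3 low 120 [28.3 30.2 33.3] -212.4
-214.3 high 128 [28.3 34.4 36.2] -211.4
```

View pics/final1.png

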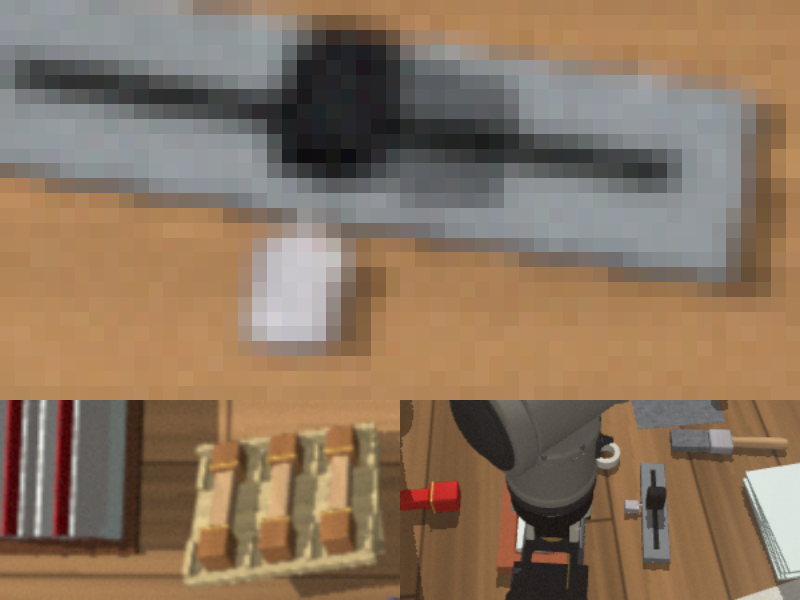

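The grip's centre is level with the pointer (cameras give −213.1 and −215.7, robot −214.1, target −214.5 along the track). The three tampers lie flat, one per lane. Last check of the blanks, then I'll hand in.

Run:
```python
from m import *
c=cap('top'); P=cloud(c); f=c['frame'].astype(int);w=(f.min(2)>165)
for n,b in (('sq',(404,240,440,280)),('rd',(368,240,403,280))):
    k=np.zeros((480,640),bool);k[b[1]:b[3],b[0]:b[2]]=1
    try: print(n,*cont(c,b,w,30),np.nanmean(P[k&w][:,2]))
    except Exception as e: print(n,e)
print(bot.close_job(), bot.get_obs()['time'])
```

```text
sq [ 419.9 -346. ] [ 420.  -345.9] [57.5 55.8] 83.9 29.7258393998197
rd [ 429.9 -251.6] [ 429.8 -251.5] [54.4 57.7] 0.2 29.643618631631835
the job is handed in; nothing more can be done
the job is handed in; nothing more can be done
```

The job is done and handed in, at about 54 s of the 210 s allowed.

- **Tampers:** I lifted all three at mid-length and found the heavy end from the wrist moment, after correcting for the empty gripper's own bias. They went into the rack one to a lane, heavy end down. The last picture and depth readings show them lying flat along the slope. All three read about 3 mm to one side of mid-lane, well within the 64 mm lanes.
- **Blanks:** The square and then the round were laid in their recesses. Both tops read about 30 mm, which is seated. The round is on its recess centre and the square is within about 1.5 mm of its.
- **Slider:** I moved it only after both blanks were in. The target along the track was −214.5 mm and the robot put it at −214.1. The two cameras disagreed slightly, at −213.1 and −215.7, but they average on the target and differ by about the calibration error.

One check disagreed at first: the moment reading for tamper 1 changed after the half turn in a way that did not fit. It turned out to be the gripper bias, which I confirmed with an empty reading at the same angle. I didn't measure the bystanders again at the end, but nothing looked disturbed in the last pictures.

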